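# Make up the flask candlesticks for the banquet table

## Task

Make every green flask standing on the table into a candlestick: set a candle-holder insert from the wooden block plug-down into its neck until the pan lies flat on the rim, then slip one of the hollow white candles over the insert's spigot until its foot rests on the pan. Spare parts can stay where they are; leave the flasks standing upright, and do not knock over or shift the wine glasses and the bowl of roses. A flask may get knocked a little aside while you work.

Things in the scene. Friction and masses are not known exactly. Their poses are not given: they have to be found in the camera images.
- tray: Wooden block 170 x 170 x 45 mm tall, fixed to the table, with four through holes of 33 mm diameter at (+-40, +-40) mm in its own x, y; the inserts hang in these holes plug-down with their pans lying on the block's top (45 mm). Origin: centre of its underside.
- dowel_board: Wooden board 170 x 170 x 18 mm, fixed to the table, with four upright wooden dowels (14 mm diameter, 38 mm tall) at (+-40, +-40) mm in its own x, y; the hollow candles stand over these dowels, feet on the board's top (18 mm). Origin: centre of its underside.
- flask1: Squat round green-glass flask, loose, about 0.6 kg, 115 mm tall, 84 mm across the belly (below 50 mm), neck 41 mm (lip 45 mm) across. May be absent. Origin: centre of its underside, z up its axis.
- mouth1 (a point): Centre of the mouth of flask1, in the plane of its rim, 115 mm above its foot; the neck bore is round, straight, 31 mm in diameter and over 40 mm deep. z up the flask's axis.
- flask2: Squat round green-glass flask, loose, about 0.6 kg, 115 mm tall, 84 mm across the belly (below 50 mm), neck 41 mm (lip 45 mm) across. May be absent. Origin: centre of its underside, z up its axis.
- mouth2 (a point): Centre of the mouth of flask2, in the plane of its rim, 115 mm above its foot; the neck bore is round, straight, 31 mm in diameter and over 40 mm deep. z up the flask's axis.
- flask3: Squat round green-glass flask, loose, about 0.6 kg, 115 mm tall, 84 mm across the belly (below 50 mm), neck 41 mm (lip 45 mm) across. May be absent. Origin: centre of its underside, z up its axis.
- mouth3 (a point): Centre of the mouth of flask3, in the plane of its rim, 115 mm above its foot; the neck bore is round, straight, 31 mm in diameter and over 40 mm deep. z up the flask's axis.
- flask4: Squat round green-glass flask, loose, about 0.6 kg, 115 mm tall, 84 mm across the belly (below 50 mm), neck 41 mm (lip 45 mm) across. May be absent. Origin: centre of its underside, z up its axis.
- mouth4 (a point): Centre of the mouth of flask4, in the plane of its rim, 115 mm above its foot; the neck bore is round, straight, 31 mm in diameter and over 40 mm deep. z up the flask's axis.
- insert1: Candle-holder insert, about 0.12 kg: tapered cork plug 34 mm long (19 mm across at foot, 27 at top), above it a silver drip pan 62 mm across, 6 thick, then a spigot 18 mm across, 45 tall. Origin: on the axis in the TOP face of the pan (plug foot 40 mm below, spigot tip 45 above); z up the axis. Seated, the pan lies on the rim: origin 6 mm above the mouth point; 2 mm side play.
- insert2: Candle-holder insert, about 0.12 kg: tapered cork plug 34 mm long (19 mm across at foot, 27 at top), above it a silver drip pan 62 mm across, 6 thick, then a spigot 18 mm across, 45 tall. Origin: on the axis in the TOP face of the pan (plug foot 40 mm below, spigot tip 45 above); z up the axis. Seated, the pan lies on the rim: origin 6 mm above the mouth point; 2 mm side play.
- insert3: Candle-holder insert, about 0.12 kg: tapered cork plug 34 mm long (19 mm across at foot, 27 at top), above it a silver drip pan 62 mm across, 6 thick, then a spigot 18 mm across, 45 tall. Origin: on the axis in the TOP face of the pan (plug foot 40 mm below, spigot tip 45 above); z up the axis. Seated, the pan lies on the rim: origin 6 mm above the mouth point; 2 mm side play.
- insert4: Candle-holder insert, about 0.12 kg: tapered cork plug 34 mm long (19 mm across at foot, 27 at top), above it a silver drip pan 62 mm across, 6 thick, then a spigot 18 mm across, 45 tall. Origin: on the axis in the TOP face of the pan (plug foot 40 mm below, spigot tip 45 above); z up the axis. Seated, the pan lies on the rim: origin 6 mm above the mouth point; 2 mm side play.
- candle1: Reusable white candle, about 0.08 kg: rigid tube 28 mm across, 125 tall, with a slim flame-shaped tip (11 mm across) up to 145; a bore 21 mm across runs 50 mm up from the foot. Solid above. Origin: centre of its foot, z up the axis. Fully down on an insert its foot rests on the pan: its origin meets the insert's origin; 1.5 mm side play.
- candle2: Reusable white candle, about 0.08 kg: rigid tube 28 mm across, 125 tall, with a slim flame-shaped tip (11 mm across) up to 145; a bore 21 mm across runs 50 mm up from the foot. Solid above. Origin: centre of its foot, z up the axis. Fully down on an insert its foot rests on the pan: its origin meets the insert's origin; 1.5 mm side play.
- candle3: Reusable white candle, about 0.08 kg: rigid tube 28 mm across, 125 tall, with a slim flame-shaped tip (11 mm across) up to 145; a bore 21 mm across runs 50 mm up from the foot. Solid above. Origin: centre of its foot, z up the axis. Fully down on an insert its foot rests on the pan: its origin meets the insert's origin; 1.5 mm side play.
- candle4: Reusable white candle, about 0.08 kg: rigid tube 28 mm across, 125 tall, with a slim flame-shaped tip (11 mm across) up to 145; a bore 21 mm across runs 50 mm up from the foot. Solid above. Origin: centre of its foot, z up the axis. Fully down on an insert its foot rests on the pan: its origin meets the insert's origin; 1.5 mm side play.
- wineglass1: Stemmed clear wine glass, loose, 190 mm tall, 76 mm across the bowl, foot 68 mm. A bystander. Origin: centre of its foot.
- wineglass2: Stemmed clear wine glass, loose, 190 mm tall, 76 mm across the bowl, foot 68 mm. A bystander. Origin: centre of its foot.
- rose_bowl: Low clear glass bowl of white roses, loose, 100 mm across, about 90 mm tall. A bystander. Origin: centre of its underside.
Mind the look-alikes: they are no part of the job. Leave any purple look-alike of the insert4 alone.

How it is judged:
By the outcome, as a careful person would: the job done as asked, in the order asked, and still so for the second after the job is handed in, with the robot touching nothing.
Of flask1, flask2, flask3, flask4 only 3 to 4 are there at a start; the rules pass over those that are not, and their reading is None.
At some moment in a run one of flask1, flask2, flask3, flask4 may be knocked a few centimetres aside while the robot is not near it.
It also fails if it takes over 210 s, if anything falls off the work surface, if the arm or the gripper's body presses on something with over 40 N, if the wrist force passes 120 N, or if a joint passes its speed limit or range.

## Robot

A 7-joint arm with a two-finger parallel gripper is mounted at the origin on the work surface. World frame = base frame: x ahead of the robot, y to its left, z up, the work surface at z = 0. Lengths are in mm, angles in degrees, forces in N, time in s.
With the tool pointing down it reaches from about 425 to 875 mm from the base axis. Payload 9.9 kg.
Tool frame: the origin (TCP) lies at the very end of the fingers, on their centre line; the grasp point (between the pads) lies 19 mm behind it; z points along the fingers, y is the line along which they close (so a half turn about z gives the same grasp; the last joint's range is limited). The gripper opens to 85 mm and grips with 20 to 120 N. Pads are 22 mm wide; open, the fingers measure 114 mm over their backs; the gripper's body (76 mm by 85 mm) begins 54 mm behind the grasp point. The pads swing forward as they close: fully open they stand 13 mm farther back than shut.
Start: joints at [69.855, 32.985, 1.427, 82.34, -0.859, 64.687, -3.237], TCP at [178.616, -650.941, 195.389] pointing down, gripper open.
Joint ranges: [-157.87, 157.87], [-19.46, 123.44], [-87.15, 90], [11.01, 140.99], [-62.26, 242.26], [9.8, 113.94], [-161.44, 161.44]. Speed limits (degrees/s): [127.2, 127.2, 172.46, 172.46, 180, 180, 180].

## Interface

Orientations are given as a 3x3 rotation matrix whose columns are the frame's x, y, z axes.
In Python, from station import arm gives the robot as it stands. Calls block until the motion is done:
- arm.reach(position, orientation): joint-space move of the TCP to a pose.
- arm.line_to(position, feed=150, orientation=None, threshold=None): straight line of the TCP; orientation=None keeps the orientation; feed is the mean speed in mm/s. With threshold (N) it stops when the force on the tool has changed by that much, and returns True; else False.
- arm.goto_joints(angles): joint-space move.
- arm.gripper_to(opening, newtons=None): opening from 0.0 (shut) to 1.0 (fully open); newtons is the grip in N (None keeps the last); returns when the fingers have stopped.
- arm.wait(seconds).
- arm.solve_ik(position, orientation): joint angles nearest the present ones, or None.
- arm.snapshot(name): name is "scene" or "top" or "wrist"; returns a dict with "image" (400x640x3 uint8, red, green, blue), "intrinsics" (3x3 intrinsics, pixels), "rvec" (rotation vector, rad) and "tvec" (3), from world to camera coordinates, as OpenCV has them; the wrist camera has in their place "hand_eye" (4x4, takes a point from camera to tool coordinates, whose origin is the TCP and whose axes are the flange's). Camera axes: x right, y down, z forward; pixel columns grow to the right and rows downward; lengths in mm; the calibration is good to about 2 mm. The wrist camera is an equidistant fisheye: a pixel r from the principal point sees the ray r / f radians off the axis. A picture is of the moment at which its call begins: read the wrist's pose just before it. There is no depth.
A pose or a line that the arm cannot do raises arm.PlanningError and nothing moves.
- arm.hand_in(): hands the job in; it is judged then, once.
Readings, each from a call of its own:
- arm.current_clock(): time.
- arm.current_q(): joint angles.
- arm.current_qd(): joint speeds.
- arm.current_effort(): joint torques, N m.
- arm.current_position(): TCP position.
- arm.current_tool_rot(): TCP orientation.
- arm.current_force(): force on the tool from outside, world axes, zero at the start.
- arm.current_moment(): the same for the moment, N m.
- arm.current_finger_gap(): opening from 0.0 (shut) to 1.0 (fully open).
- arm.current_finger_force(): force on a finger pad.
Only numpy, scipy, OpenCV 4.12 (cv2) and the standard library are available. Lean on these libraries where they do the work, as an engineer would, in place of code of your own. Each camera call takes 0.05 s, during which the arm holds its last target. There are 200 camera calls.

## Working session

There is one attempt and no reset: what is moved stays moved. The work goes in short steps, each a Python script; the robot and the scene stay as the last script left them, time stands still between calls to the robot, and variables do not carry over. Pictures are saved under pics/ and viewed, at most 14 in all, crops included, and the job is handed in when it is done.

```bash
ls; mkdir -p pics; python3 - <<'E'
from station import arm
import cv2
for n in ("scene","top"):
    s=arm.snapshot(n); cv2.imwrite(f"pics/{n}0.png",s["image"][...,::-1]); print(n,s["intrinsics"],s["rvec"],s["tvec"])
s=arm.snapshot("wrist"); print(s["intrinsics"],s["hand_eye"]); print(arm.current_clock(),arm.current_tool_rot(),arm.current_position())
E
```

```text
pics
scene [[381.79249837   0.         320.84913451]
 [  0.         381.79249837 203.47063731]
 [  0.           0.           1.        ]] [ 1.16285221  2.48927724 -0.83431926] [ 402.14934418 -301.21878511 1540.09162753]
top [[389.14269125   0.         322.99389085]
 [  0.         389.14269125 201.62690698]
 [  0.           0.           1.        ]] [ 2.17467783 -2.16142882  0.14753132] [ -22.58919777  625.33271901 1213.40227994]
[[309.70691629   0.         323.72711384]
 [  0.         309.70691629 200.8068221 ]
 [  0.           0.           1.        ]] [[ 1.01021821e-03 -9.62973093e-01 -2.69595626e-01  6.89663663e+01]
 [ 9.99999436e-01  8.84529165e-04  5.87694474e-04 -1.28602722e+00]
 [-3.27468772e-04 -2.69596067e-01  9.62973444e-01 -1.79051179e+02]
 [ 0.00000000e+00  0.00000000e+00  0.00000000e+00  1.00000000e+00]]
0.15 [[ 9.64339816e-01  2.64666925e-01 -3.71298302e-04]
 [ 2.64667183e-01 -9.64339053e-01  1.21401099e-03]
 [-3.67488961e-05 -1.26898961e-03 -9.99999194e-01]] [ 178.54173963 -650.5559072   194.73560885]
```

View pics/scene0.png

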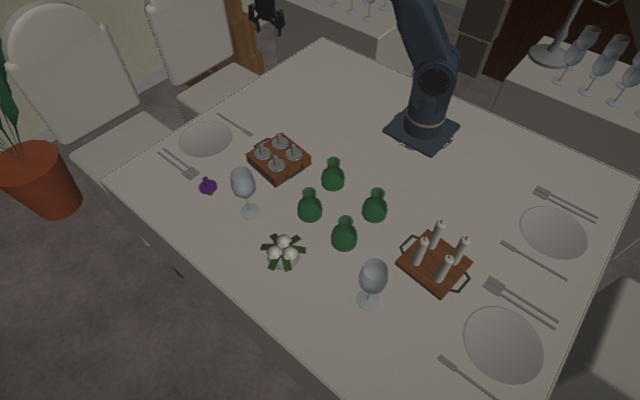

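View pics/top0.png

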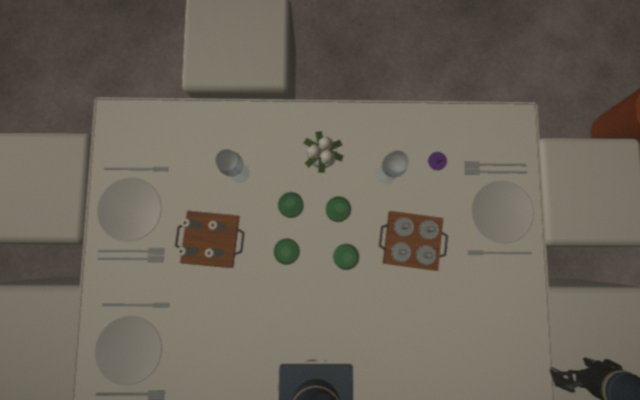

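```bash
cat > h.py <<'E'
from station import arm
import numpy as np, cv2
def cam(n):
    s=arm.snapshot(n); return s
def ray(s,uv,z):
    "fixed camera pixel -> world point at height z"
    R=cv2.Rodrigues(np.array(s["rvec"]))[0]; t=np.array(s["tvec"]).ravel()
    c=-R.T@t; d=R.T@np.linalg.inv(s["intrinsics"])@[uv[0],uv[1],1]
    return c+d*(z-c[2])/d[2]
def proj(s,P):
    return cv2.projectPoints(np.atleast_2d(np.float64(P)),np.array(s["rvec"]),np.array(s["tvec"]),s["intrinsics"],None)[0][:,0]
class Wrist:
    def __init__(w):
        p=np.array(arm.current_position()); R=np.array(arm.current_tool_rot())
        w.s=arm.snapshot("wrist"); w.im=w.s["image"]; w.K=w.s["intrinsics"]
        T=np.eye(4);T[:3,:3]=R;T[:3,3]=p; w.T=T@w.s["hand_eye"]
    def ray(w,uv,z):
        a=(np.array(uv)-w.K[:2,2])/w.K[0,0]; r=np.linalg.norm(a)+1e-9
        d=w.T[:3,:3]@np.r_[a/r*np.sin(r),np.cos(r)]; c=w.T[:3,3]
        return c+d*(z-c[2])/d[2]
    def proj(w,P):
        q=(np.linalg.inv(w.T)@np.c_[np.atleast_2d(P),np.ones(len(np.atleast_2d(P)))].T)[:3].T
        r=np.hypot(q[:,0],q[:,1])+1e-9; th=np.arctan2(r,q[:,2])
        return w.K[:2,2]+w.K[0,0]*q[:,:2]*(th/r)[:,None]
def circ(c,r,z,n=48):
    a=np.linspace(0,2*np.pi,n,endpoint=False); return np.c_[c[0]+r*np.cos(a),c[1]+r*np.sin(a),np.full(n,z)]
def green(im):
    h=cv2.cvtColor(im,cv2.COLOR_RGB2HSV); return cv2.inRange(h,(45,90,20),(85,255,255))
def tool(deg):
    "tool down, tool x at deg in the world plane"
    a=np.radians(deg); c,s=np.cos(a),np.sin(a)
    return np.array([[c,s,0],[s,-c,0],[0,0,-1.]])
def flasks(s):
    "flask positions from a fixed camera, by green blob vs model silhouette"
    from scipy.optimize import minimize
    m=green(s["image"]); n,l,st,ce=cv2.connectedComponentsWithStats(m); out=[]
    for i in range(1,n):
        if st[i,4]<200: continue
        b=st[i,:4]+[0,0,st[i,0],st[i,1]]; 
        def f(c):
            P=np.r_[circ(c,42,28),circ(c,38,10),circ(c,38,46),circ(c,22.5,115)]
            p=cv2.convexHull(np.float32(proj(s,P)))[:,0]
            mm=cv2.moments(p); return np.array([mm["m10"],mm["m01"]])/mm["m00"]-ce[i]
        from scipy.optimize import fsolve
        x=fsolve(f,ray(s,ce[i],50)[:2]); out.append((x.round(1),int(st[i,4])))
    return out
E
python3 - <<'E'
from h import *
s=cam("top"); print("top",flasks(s)); s2=cam("scene"); print("scene",flasks(s2))
h=cv2.cvtColor(s["image"],cv2.COLOR_RGB2HSV); m=cv2.inRange(h,(3,110,40),(16,255,255))
m=cv2.morphologyEx(m,cv2.MORPH_CLOSE,np.ones((15,15)))
m=cv2.morphologyEx(m,cv2.MORPH_OPEN,np.ones((15,15)))
for c in cv2.findContours(m,0,2)[0]:
    r=cv2.minAreaRect(c); print(r)
    for z in(18,45): 
        b=np.array([ray(s,p,z)[:2] for p in cv2.boxPoints(r)]); print(z,b.mean(0),np.linalg.norm(b[1]-b[0]),np.linalg.norm(b[2]-b[1]),np.degrees(np.arctan2(*(b[1]-b[0])[::-1])))
for n,p in(("purple",(437,161)),("wgR foot",(386,176)),("wgL",(242,174)),("rose",(321,155))): print(n,ray(s,p,5))
for p,a in (((500,-250),0),((500,-250),90),((600,-250),0),((600,0),0),((600,0),180),((600,250),180),((600,0),-90)): 
    print(p,a,[None if (q:=arm.solve_ik([*p,z],tool(a))) is None else np.round(q) for z in(50,280,340)])
E
```

```text
top [(array([602.4, -62.3]), 218), (array([452.2, -85.8]), 230)]
scene [(array([  980.6, -1411.4]), 578), (array([473. , -78.3]), 328), (array([616. , -58.9]), 428), (array([489.8, 107. ]), 362), (array([628.9,  92.3]), 463)]
((209.24752807617188, 239.02476501464844), (51.642433166503906, 51.542930603027344), 5.710593223571777)
18 [504.86382968 345.52349851] 164.33152204040232 166.88553413370175 -3.001850298749822
45 [504.26920776 338.17097975] 160.81340150439553 163.31273557680709 -3.001850298749825
((616.0, 115.5), (43.0, 46.0), 90.0)
18 [  930.24621371 -1013.79792422] 159.6441865906149 152.1724873427944 -89.30099964615174
45 [ 920.54471758 -992.0491692 ] 156.22641570694685 148.91467565767965 -89.30099964615182
purple [ 769.42309032 -401.3957704     5.        ]
wgR foot [ 716.86976921 -228.94593643    5.        ]
wgL [719.61430629 249.60882321   5.        ]
rose [786.38177162 -11.84220879   5.        ]
(500, -250) 0 [array([ 21.,  33.,   1., 110.,  -1.,  37., -67.]), array([ 24.,  19.,  -3.,  92.,   1.,  68., -69.]), array([ 24.,  17.,  -4.,  86.,   1.,  77., -69.])]
(500, -250) 90
[... 521 characters left out ...]
([ 22.,  41., -43., 103.,  36.,  51.,  52.]), array([ 25.,  28., -48.,  85.,  21.,  76.,  65.]), array([ 25.,  27., -49.,  79.,  20.,  84.,  67.])]
(600, 250) 180 [array([  1.,  47., -50.,  95.,  41.,  59.,  28.]), array([  8.,  40., -68.,  77.,  36.,  87.,  32.]), array([  6.,  37., -66.,  70.,  33.,  92.,  36.])]
(600, 0) -90 [array([ 35.,  55., -74., 102.,  57.,  70., 124.]), array([ -42.,   42.,   78.,   88.,  -42.,   84., -143.]), array([ -42.,   39.,   78.,   81.,  -38.,   89., -147.])]h.py:45: RuntimeWarning: The iteration is not making good progress, as measured by the 
 improvement from the last ten iterations.
  x=fsolve(f,ray(s,ce[i],50)[:2]); out.append((x.round(1),int(st[i,4])))
```

```bash
python3 - <<'E'
from h import *
t=arm.current_clock()
p=arm.current_position(); arm.line_to([p[0],p[1],300])
arm.reach([500,-255,260],tool(0)); print(arm.current_clock()-t)
w=Wrist(); cv2.imwrite("pics/w1.png",w.im[...,::-1]); t=arm.current_clock()
arm.reach([500,0,280],tool(0)); print(arm.current_clock()-t)
w=Wrist(); cv2.imwrite("pics/w2.png",w.im[...,::-1]); 
np.save("w2T.npy",w.T)
E
```

```text
2.7083
1.0
```

View pics/w1.png

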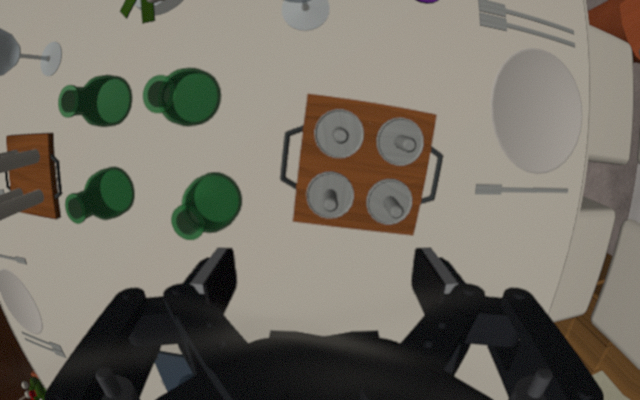

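View pics/w2.png

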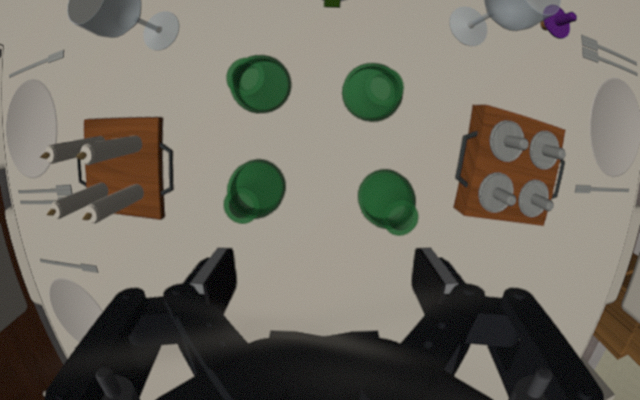

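```bash
cat >> h.py <<'E'
from scipy.optimize import least_squares, minimize
def fit_square(w,corners,z,half=85):
    "corners in order: far-left(+x+y), far-right(+x-y), near-right, near-left"
    W=np.array([w.ray(c,z)[:2] for c in corners]); L=half*np.array([[1,1],[1,-1],[-1,-1],[-1,1]])
    f=lambda q:(q[:2]+L@np.array([[np.cos(q[2]),np.sin(q[2])],[-np.sin(q[2]),np.cos(q[2])]])-W).ravel()
    r=least_squares(f,[*W.mean(0),0]); return r.x,f(r.x).reshape(-1,2).round(1)
def wflask(w,c0,box=None):
    "refine flask xy from a wrist picture by silhouette IoU, start c0"
    m=green(w.im)
    uv=w.proj([[*c0,50]])[0]; n,l,st,ce=cv2.connectedComponentsWithStats(m)
    u=int(np.clip(uv[0],0,639));v=int(np.clip(uv[1],0,399)); i=l[v,u]
    if i==0:
        i=1+np.argmin([np.hypot(*(c-uv))+(1e4 if a<300 else 0) for c,a in zip(ce[1:],st[1:,4])])
    M=cv2.resize((l==i).astype(np.uint8)*255,None,fx=4,fy=4)>127
    def f(c):
        S=np.zeros(M.shape,np.uint8)
        for P in (np.r_[circ(c,42,30),circ(c,36,4),circ(c,38,48)],np.r_[circ(c,20.5,60),circ(c,22.5,113)]):
            cv2.fillConvexPoly(S,cv2.convexHull(np.int32(w.proj(P)*4+2)),1)
        S=S>0; return -(S&M).sum()/(S|M).sum()
    r=minimize(f,c0,method="Nelder-Mead",options=dict(initial_simplex=np.array(c0)+[[0,0],[12,0],[0,12]],xatol=.1,fatol=1e-4))
    return r.x,-r.fun
E
python3 - <<'E'
from h import *
class W0(Wrist):
    def __init__(w,f,T): 
        w.im=cv2.imread(f)[...,::-1].copy(); w.K=np.array([[309.707,0,323.727],[0,309.707,200.807],[0,0,1]]); w.T=T
T2=np.load("w2T.npy"); w2=W0("pics/w2.png",T2)
T1=T2.copy(); T1[:3,3]+=[0,-255,-20]; w1=W0("pics/w1.png",T1)
q,e=fit_square(w1,[(308,95),(436,114),(414,235),(293,221)],45); print("tray",q,e.tolist())
c,s=np.cos(q[2]),np.sin(q[2])
for dx in(40,-40):
    for dy in(40,-40): 
        P=[q[0]+c*dx-s*dy,q[1]+s*dx+c*dy]; print(P,w1.proj([[*P,51],[*P,96]]).round())
for c0 in((610,90),(608,-60),(470,90),(460,-80)): print([wflask(w,c0) for w in((w2,w1) if c0[1]<0 else (w2,))])
print(w2.ray((162,117),18),w2.ray((164,218),18),w2.ray((84,119),18))
E
```

```text
tray [ 5.02807148e+02 -3.09135711e+02 -1.24074900e-01] [[1.6, 0.9], [0.0, -0.9], [-0.3, 0.1], [-1.3, -0.1]]
[np.float64(547.449923148648), np.float64(-274.3934795093896)] [[339. 133.]
 [341. 136.]]
[np.float64(537.5493793216968), np.float64(-353.7784858514604)] [[401. 142.]
 [410. 146.]]
[np.float64(468.06491680657723), np.float64(-264.4929356824384)] [[330. 195.]
 [331. 205.]]
[np.float64(458.164372979626), np.float64(-343.8779420245092)] [[390. 202.]
 [398. 213.]]
[(array([616.48163144,  86.81341991]), np.float64(0.9086856851757514))]
[(array([605.06965084, -66.80106436]), np.float64(0.9081151265959749)), (array([604.53404744, -69.09007621]), np.float64(0.8882366265242176))]
[(array([467.44367806,  97.59454025]), np.float64(0.9276515232955644))]
[(array([452.40926376, -91.33742724]), np.float64(0.9366245448704219)), (array([452.63592148, -93.74622536]), np.float64(0.8991973375097886))]
[580.00253886 248.5685117   18.        ] [416.24043458 263.44892183  18.        ] [595.2602183  420.30654833  18.        ]
```

```bash
cat >> h.py <<'E'
HOLES=[(458.2,-343.9),(537.5,-353.8),(468.1,-264.5),(547.4,-274.4)]
T0=tool(0)
def pick_insert(i,dz=56):
    x,y=HOLES[i]; arm.gripper_to(.5,40); arm.reach([x,y,170],T0); arm.line_to([x,y,dz],120)
    arm.gripper_to(0,50); g=arm.current_finger_gap(); arm.line_to([x,y,170],200)
    return g,arm.current_finger_gap(),arm.current_finger_force()
E
python3 - <<'E'
from h import *
t=arm.current_clock()
print(pick_insert(0)); print(arm.current_force(),arm.current_clock()-t)
arm.reach([490,0,300],T0); w=Wrist(); print(arm.current_clock()-t)
im=w.im.copy()
for c0 in((616,87),(605,-67),(467,98),(452,-92)):
    x,s=wflask(w,c0); print(x,s)
    for z,r in((115,22.5),(30,42)): cv2.polylines(im,[np.int32(w.proj(circ(x,r,z)))],True,(255,0,0))
cv2.imwrite("pics/w3.png",cv2.resize(im[:300,150:500],None,fx=2,fy=2,interpolation=2)[...,::-1])
E
```

```text
(0.13248096656671438, 0.0022144483817276342, 0.0)
[-0.10470659 -0.65746423 -1.22278828] 4.075
5.508400000000001
[616.43175199  86.51144038] 0.9052425919895799
[603.58754111 -67.77627596] 0.899228475410612
[467.5574448  97.6286438] 0.9239330781227846
[452.23856068 -91.51555014] 0.9295797883622823
```

View pics/w3.png

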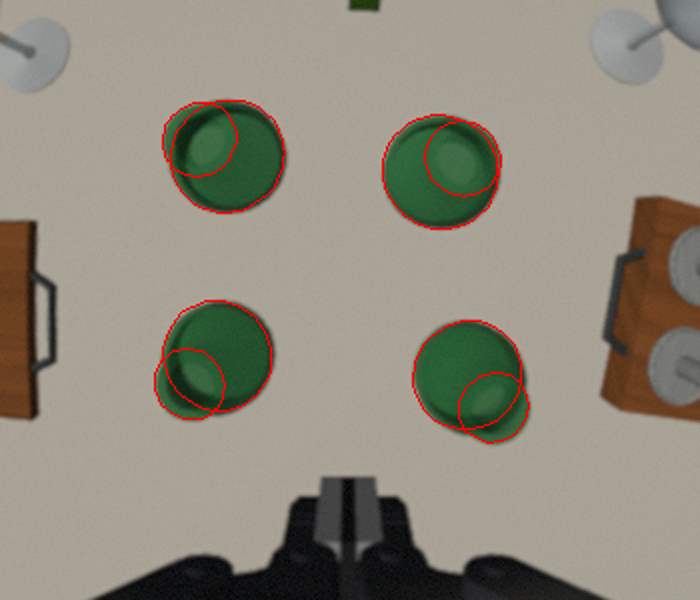

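```bash
python3 - <<'E'
from h import *
arm.gripper_to(.5)
arm.reach([460,-343.9,150],T0); w=Wrist()
im=w.im.copy()
for x in HOLES:
    for z,r in((51,31),(96,9)): cv2.polylines(im,[np.int32(w.proj(circ(x,r,z)))],True,(255,0,0))
cv2.imwrite("pics/w4.png",cv2.resize(im[0:300,150:500],None,fx=2,fy=2,interpolation=2)[...,::-1])
E
```

```text
(no output)
```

View pics/w4.png

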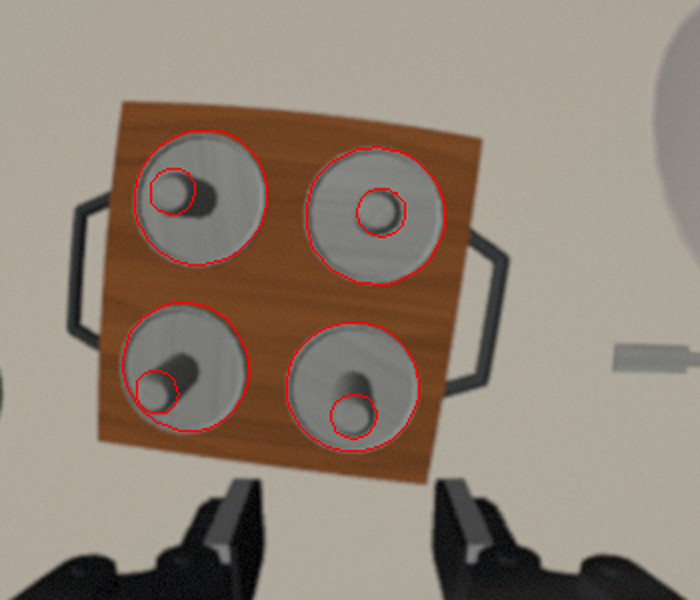

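```bash
python3 - <<'E'
from h import *
x,y=HOLES[0]; x-=1; y+=.5
arm.line_to([x,y,56],120); print(arm.current_position())
arm.gripper_to(0,60)
for k in range(4): print(arm.current_finger_gap(),arm.current_finger_force(),arm.current_force()); arm.wait(.1)
for z in (60,70,85,100):
    arm.line_to([x,y,z],60); print(z,arm.current_finger_gap(),arm.current_finger_force(),arm.current_force())
w=Wrist(); cv2.imwrite("pics/w5.png",cv2.resize(w.im[0:400,150:500],None,fx=1.5,fy=1.5)[...,::-1])
E
```

```text
[ 457.68286097 -343.61701629   56.60279039]
0.11916525197385676 49.65554830789188 [-0.25024732  1.85967488  9.85741444]
0.12090898316213504 49.63633954808756 [-2.386452    0.76952643  9.01760853]
0.1145545958921813 49.63132779841544 [-1.54847395  1.10231892 10.00680378]
0.12066924022033264 49.63480622995121 [-2.31293991  1.29239971  8.96288764]
60 -0.00035226173328597066 0.0 [-0.61874969  0.57440415 -1.08181012]
70 -0.002826599110495215 0.0 [-0.79884175  0.21647107  0.04594723]
85 -0.0007291193278842452 0.0 [ 0.80826765  0.16328732 -0.22205259]
100 0.0017049418694136112 0.0 [ 0.80995688  0.26048738 -0.69077324]
```

View pics/w5.png

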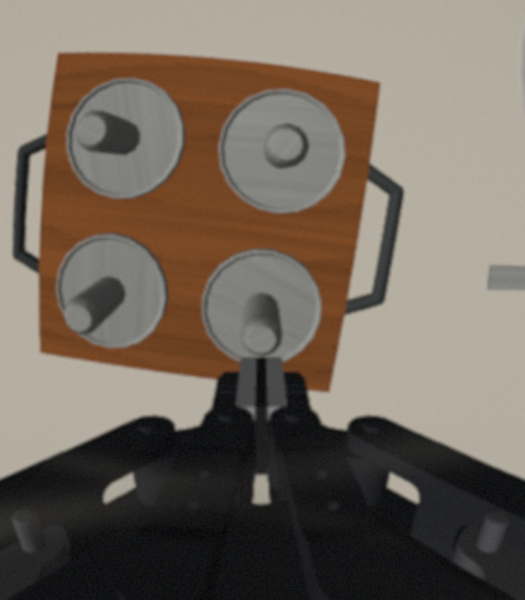

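```bash
python3 - <<'E'
from h import *
s=cam("top")
for p in ((401,252),(426,255),(404,227),(428,230)): print(ray(s,p,51).round(1))
print(proj(s,[[*x,51] for x in HOLES]).round(1))
w=Wrist(); p=arm.current_position(); print(p,w.proj([p, p+[0,0,19],p+[11,0,0],p+[-11,0,0],p+[11,0,19]]).round(1), w.s["hand_eye"][:3,3])
print(arm.current_tool_rot().round(3), np.round(arm.current_q(),2))
cv2.imwrite("pics/t2.png",cv2.resize(s["image"][200:290,330:470],None,fx=5,fy=5,interpolation=2)[...,::-1])
E
```

```text
[ 466.2 -264.4   51. ]
[ 457.3 -343.1   51. ]
[ 544.8 -275.4   51. ]
[ 535.7 -351.5   51. ]
[[426.2 254.7]
 [428.7 229.4]
 [401.  251.4]
 [403.7 226.2]]
[ 457.09867976 -343.30639185   99.8487698 ] [[325.8 229.6]
 [326.1 241.7]
 [325.9 212.7]
 [325.8 245.8]
 [326.1 223.2]] [  68.59771236   -1.45232061 -179.05303694]
[[ 1.  0. -0.]
 [ 0. -1.  0.]
 [-0. -0. -1.]] [ 30.05  30.17   3.26 105.26  -2.33  44.65 -55.47]
```

View pics/t2.png

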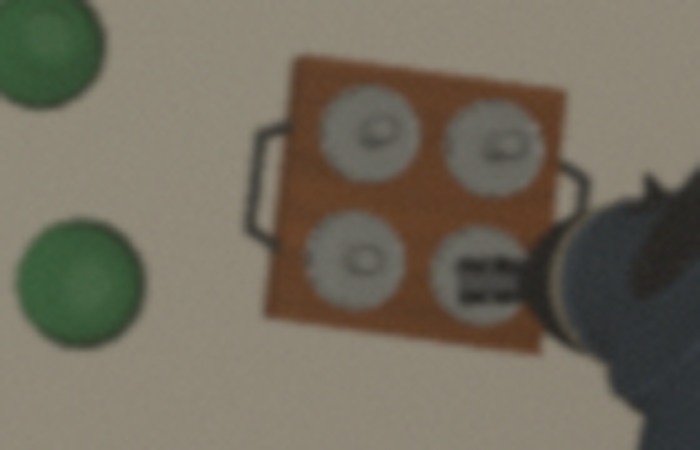

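```bash
python3 - <<'E'
from h import *
arm.line_to([457,-343,200],200); arm.gripper_to(0)
arm.reach([540,180,100],T0); arm.line_to([540,180,25],100)
print(arm.line_to([540,180,1],20,threshold=4),arm.current_position(),arm.current_force())
w=Wrist(); p=arm.current_position(); print(w.proj([p,p+[11,0,0]]))
cv2.imwrite("pics/w6.png",cv2.resize(w.im[150:400,225:425],None,fx=3,fy=2.4,interpolation=2)[...,::-1])
arm.line_to([540,180,150],200); print(arm.current_clock())
E
```

```text
False [540.07820893 180.0165327    1.11800694] [ 0.91549558 -0.18666383  0.05655198]
[[325.85107771 229.58460803]
 [325.90756213 212.65955523]]
20.8167
```

View pics/w6.png

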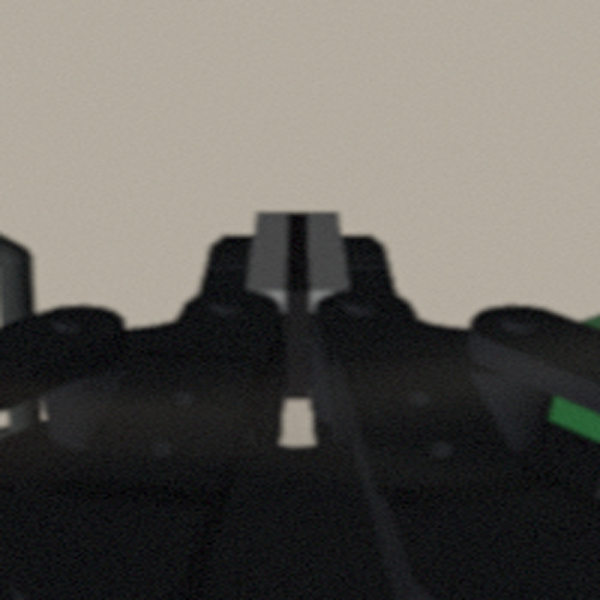

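```bash
python3 - <<'E'
from h import *
arm.reach([540,180,220],T0); arm.gripper_to(.5)
x,y=HOLES[0]; x-=1;y+=.5
arm.reach([x,y,150],T0); arm.line_to([x,y,58],150)
print(arm.line_to([x,y,22],25,threshold=5),arm.current_position(),arm.current_force())
arm.line_to([x,y,arm.current_position()[2]+6],60); 
arm.gripper_to(0,40); print(arm.current_finger_gap(),arm.current_finger_force(),arm.current_force())
E
```

```text
False [ 457.23990586 -343.47856376   22.1401279 ] [ 0.60675451  0.3133653  -0.21261925]
0.19155748937857847 38.96481801581103 [-0.51191662  0.71365228  2.88439341]
```

```bash
python3 - <<'E'
from h import *
x,y=HOLES[0]; x-=1;y+=.5
arm.line_to([x,y,45],60); print(arm.current_finger_gap(),arm.current_finger_force(),arm.current_force())
arm.line_to([x,y,110],120); print(arm.current_finger_gap(),arm.current_finger_force(),arm.current_force())
w=Wrist(); cv2.imwrite("pics/w7.png",cv2.resize(w.im[100:350,200:450],None,fx=2.4,fy=2.4,interpolation=2)[...,::-1])
p=arm.current_position(); print(w.proj([p,p+[31,0,23],p-[31,0,-23]]))
E
```

```text
0.19817577157667096 38.97911551874131 [-0.32692679  0.63526595 -1.84361015]
0.19506928141447805 39.004902714514174 [-0.67338912  0.61173389 -1.10288412]
[[325.6387143  229.69945074]
 [326.06752121 189.75488783]
 [325.67342263 292.2024335 ]]
```

View pics/w7.png

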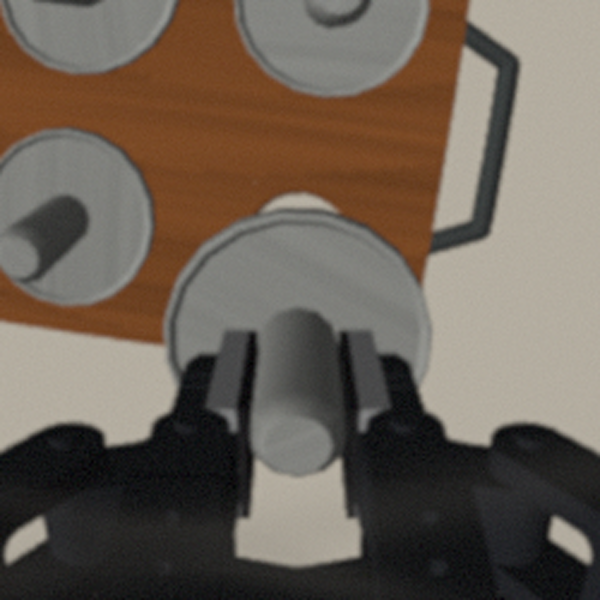

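```bash
cat >> h.py <<'E'
FL=[(616,87),(604.5,-67.5),(467.5,97.6),(452.3,-92)]
def locate():
    arm.reach([490,0,260],T0); w=Wrist(); return [wflask(w,c) for c in FL]
def place_insert(f,off,thr=8):
    "off: insert origin height above reported TCP"
    x,y=f; arm.reach([x,y,121+50-off],T0)
    hit=arm.line_to([x,y,121-1.5-off],40,threshold=thr); z=arm.current_position()[2]
    print("hit",hit,"origin z",round(z+off,1),arm.current_force().round(1),"gap",arm.current_finger_gap())
    arm.gripper_to(.5); arm.line_to([x,y,230],200)
E
python3 - <<'E'
from h import *
t=arm.current_clock()
p=arm.current_position(); arm.line_to([p[0],p[1],200],200)
F=locate(); print([(a.round(1),round(b,3)) for a,b in F],arm.current_clock()-t)
place_insert(F[3][0],23); print(arm.current_clock()-t)
arm.reach([452.3,-92,200],T0)
w=Wrist(); x=F[3][0]; im=w.im.copy()
for z,r in((121,31),(166,9)): cv2.polylines(im,[np.int32(w.proj(circ(x,r,z)))],True,(255,0,0))
cv2.imwrite("pics/w8.png",cv2.resize(im[50:350,170:470],None,fx=2,fy=2,interpolation=2)[...,::-1])
E
```

```text
[(array([616.4,  87.1]), np.float64(0.915)), (array([574.7, -51.9]), np.float64(0.894)), (array([467.4,  97.3]), np.float64(0.921)), (array([452.4, -91.8]), np.float64(0.917))] 1.9665999999999997
hit True origin z 121.2 [-1.1  0.1  8.3] gap 0.1981635296110333
4.949999999999996
```

View pics/w8.png

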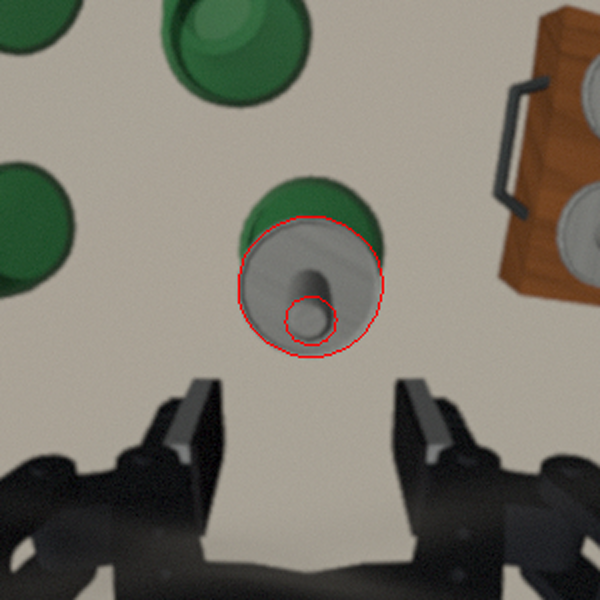

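```bash
cat >> h.py <<'E'
FL[1]=(574.7,-52)
E
python3 - <<'E'
from h import *
for hole,k in((2,0),(1,1),(3,2)):
    g=pick_insert(hole,22); print(g)
    if g[1]<.15: print("grip failed"); break
    arm.reach([*arm.current_position()[:2],230],T0)
    F=locate(); print([(a.round(1),round(b,3)) for a,b in F])
    if F[k][1]<.85: break
    place_insert(F[k][0],29); print(arm.current_clock())
arm.reach([490,0,300],T0); w=Wrist(); cv2.imwrite("pics/w9.png",w.im[...,::-1]); s=cam("top"); cv2.imwrite("pics/t9.png",s["image"][...,::-1])
E
```

```text
(0.1940358747881002, 0.19539200048047403, 48.70000032708049)
[(array([616.9,  87.2]), np.float64(0.915)), (array([575.3, -51.9]), np.float64(0.894)), (array([467.5,  97.5]), np.float64(0.922)), (array([453.3, -89.4]), np.float64(0.456))]
hit True origin z 121.7 [-1.1  0.1  5.5] gap 0.1938103317855221
41.15
(0.1983476483429956, 0.189919258376511, 48.731357653741725)
[(array([613.3,  82.2]), np.float64(0.382)), (array([575.7, -52. ]), np.float64(0.892)), (array([467.6,  97.5]), np.float64(0.922)), (array([454.2, -88.8]), np.float64(0.45))]
hit True origin z 121.7 [-0.9 -1.1  6.3] gap 0.19592064870163015
50.4083
(0.19297836195936605, 0.19699182629956502, 48.71584334468935)
[(array([613.1,  80.6]), np.float64(0.378)), (array([575.3, -52.2]), np.float64(0.198)), (array([467.3,  97.3]), np.float64(0.922)), (array([454.2, -89.2]), np.float64(0.455))]
hit True origin z 121.6 [-1.7 -1.2  8.5] gap 0.20195022783359445
58.675
```

View pics/w9.png

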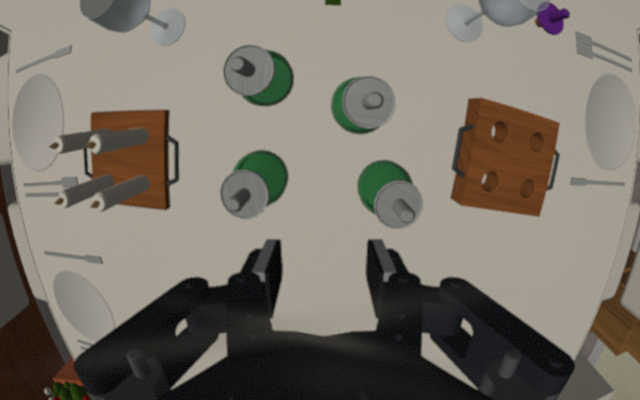

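```bash
cat >> h.py <<'E'
from scipy.optimize import differential_evolution
class Edge:
    "mean inward/outward contrast across projected circles, in colour image"
    def __init__(e,w): e.w=w; e.im=cv2.GaussianBlur(w.im,(0,0),.8).astype(np.float32)
    def samp(e,P):
        p=np.float32(e.w.proj(P)); return cv2.remap(e.im,p[:,0].copy(),p[:,1].copy(),1)[:,0]
    def score(e,c,r,z,d=1.2):
        A=e.samp(circ(c,r-d,z)); B=e.samp(circ(c,r+d,z)); return np.linalg.norm(A-B,axis=1).clip(0,60).mean()
def refine(e,c0,rings,span=5):
    f=lambda c:-sum(e.score(c,r,z) for r,z in rings)
    r=differential_evolution(f,[(c0[0]-span,c0[0]+span),(c0[1]-span,c0[1]+span)],seed=1,tol=1e-6,maxiter=60); return r.x,-r.fun
SP=[(31,121),(9,166)]
E
python3 - <<'E'
from h import *
F=[(616.9,87.2),(575.5,-52),(467.4,97.4),(452.4,-91.8)]
out=[]
for k in(3,1,0,2):
    arm.reach([max(F[k][0]-10,440),F[k][1],210],T0); arm.wait(.2); w=Wrist(); e=Edge(w)
    print(k,refine(e,F[k],SP,8),refine(e,F[k],SP[:1],8)[0],refine(e,F[k],SP[1:],8)[0]); 
arm.reach([500,338,230],T0); arm.wait(.2); w=Wrist(); e=Edge(w)
L=[(40,40),(40,-40),(-40,40),(-40,-40)]
def pos(q): c,s=np.cos(q[2]),np.sin(q[2]); return [(q[0]+c*a-s*b,q[1]+s*a+c*b) for a,b in L]
r=differential_evolution(lambda q:-sum(e.score(c,14,143) for c in pos(q)),[(480,530),(315,360),(-.3,.2)],seed=1,popsize=40,maxiter=150); print(r.x,r.fun)
im=w.im.copy()
for c in pos(r.x):
    x,s=refine(e,c,[(14,143)],7); print(np.round(c,1),x.round(2),s)
    for z,rr in((143,14),(18,14)): cv2.polylines(im,[np.int32(w.proj(circ(x,rr,z)))],True,(255,0,0))
cv2.imwrite("pics/w10.png",cv2.resize(im[0:300,130:500],None,fx=2,fy=2,interpolation=2)[...,::-1]); print(arm.current_clock())
E
```

```text
3 (array([453.0198443 , -90.76264881]), np.float64(84.26175689697266)) [453.01106606 -90.47114299] [453.22740998 -91.13730904]
1 (array([576.19218822, -51.15883758]), np.float64(86.39372253417969)) [576.13600448 -50.96769053] [576.21879996 -51.2537135 ]
0 (array([616.05171467,  87.92813067]), np.float64(83.54696655273438)) [615.74924031  88.52217209] [622.95871994  88.4026894 ]
2 (array([466.71223618,  98.26487369]), np.float64(83.31380462646484)) [466.7397786   98.26145392] [473.70778957  98.51256571]
[ 5.06189925e+02  3.48458023e+02 -7.42361948e-02] -178.86669921875
[549.  385.4] [549.4  385.43] 54.37022018432617
[543.1 305.6] [543.   305.16] 55.564971923828125
[469.3 391.3] [468.41 394.03] 37.042537689208984
[463.3 311.5] [463.23 311.72] 38.86648178100586
64.025
```

View pics/w10.png

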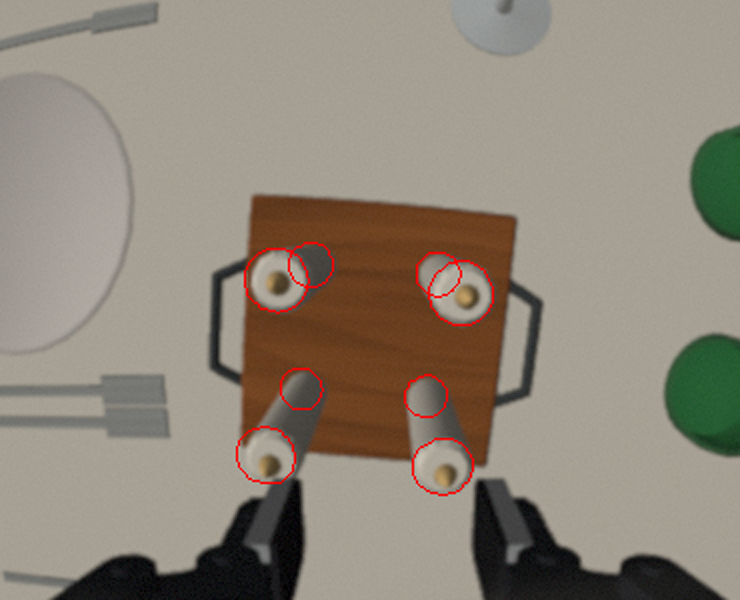

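```bash
cat >> h.py <<'E'
SPOT=[(616.05,87.93),(576.19,-51.16),(466.71,98.26),(453.02,-90.76)]
CA=[(549.2,385.4),(543.0,305.3),(468.8,391.5),(463.2,311.6)]
BY=.7
def see(c,z,rings,span):
    arm.reach([max(c[0]-10,440) if c[1]<200 else c[0]-10,c[1],z],T0); arm.wait(.2); return refine(Edge(Wrist()),c,rings,span)
def candle(k,j):
    s,q=see(SPOT[k],210,SP,6); print("spot",s.round(2),q)
    if q<75: return "flask moved"
    arm.reach([*arm.current_position()[:2],260],T0)
    arm.gripper_to(.6,40)
    arm.reach([CA[j][0]-10,CA[j][1],240],T0)
    c,q=see(CA[j],187,[(14,143)],6); print("candle",c.round(2),q)
    x,y=c[0],c[1]-BY
    arm.line_to([x,y,160],150)
    if arm.line_to([x,y,63],80,threshold=6): print("contact",arm.current_position(),arm.current_force())
    zg=arm.current_position()[2]; off=18-zg
    arm.gripper_to(0,45); print("gap",arm.current_finger_gap(),arm.current_finger_force(),zg)
    arm.line_to([x,y,255],200)
    if arm.current_finger_gap()<.2: return "no grip"
    return put(s,off)
def put(s,off):
    x,y=s[0],s[1]-BY
    arm.reach([x,y,255],T0); arm.line_to([x,y,170-off],120); arm.wait(.2)
    hit=arm.line_to([x,y,120.3-off],35,threshold=6); z=arm.current_position()[2]+off
    print("hit",hit,"foot z",z.round(1),arm.current_force().round(1),arm.current_moment().round(2),"gap",arm.current_finger_gap())
    if z>125: return "stuck"
    arm.gripper_to(.6); arm.line_to([x,y,275],200); print(arm.current_clock()); return "ok"
E
python3 - <<'E'
from h import *
print(candle(3,2))
E
```

```text
spot [453.28 -91.19] 84.59503173828125
candle [467.49 391.78] 46.51100540161133
gap 0.316129804489908 43.99150907993317 63.562837937575196
hit True foot z 120.8 [-0.7 -0.6  5.9] [ 0.05  0.16 -0.01] gap 0.3151548190000815
76.75
ok
```

Went in at the first try (foot 120.8 ≈ 121). Continue with the rest.

```bash
python3 - <<'E'
from h import *
for k,j in((1,3),(0,0),(2,1)):
    r=candle(k,j); print(k,r)
    if r!="ok": break
else:
    arm.reach([500,330,300],T0)
    s=cam("scene"); cv2.imwrite("pics/s11.png",cv2.resize(s["image"][80:330,100:500],None,fx=2,fy=2,interpolation=2)[...,::-1])
E
```

```text
spot [576.22 -51.19] 86.647216796875
candle [462.83 312.45] 48.96246337890625
gap 0.31960703912907446 44.02349889278412 63.48328329475217
hit True foot z 120.9 [-0.6 -0.1  5.2] [0.03 0.16 0.03] gap 0.31524346044636686
87.775
1 ok
spot [616.05  87.91] 84.26483154296875
candle [549.6  385.03] 56.26021194458008
gap 0.31901407288538114 44.03989791870117 63.617265739202125
hit True foot z 120.8 [ 0.1 -0.7  5.1] [-0.03  0.23 -0.01] gap 0.31673093453627443
98.3833
0 ok
spot [466.62  98.44] 83.13359069824219
candle [543.29 305.16] 56.2945442199707
gap 0.31410244180681374 44.03187811374664 63.56950357787526
hit True foot z 120.8 [-1.1  0.5  5.4] [-0.02  0.18  0.01] gap 0.3168178202508797
108.4667
2 ok
```

View pics/s11.png

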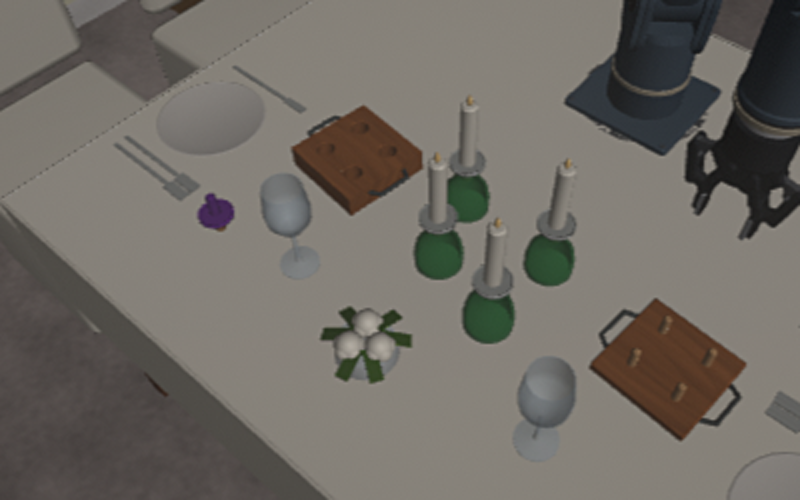

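All four candlesticks stand complete (flames near (470,100), (437,158), (497,225) and (567,163)). The glasses, roses and purple look-alike are untouched.

```bash
python3 -c "
from station import arm
print(arm.hand_in())"
```

```text
the job is handed in; nothing more can be done
None
```

I made all four green flasks into candlesticks, each with an insert seated on the rim and a candle down on its pan, and handed the job in at about 109 s; the hand-in call gave no verdict.

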